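# Clamp a fired test brick and hold the hardness gauge on its marked spot

### The arm

A 7-joint arm with a two-finger parallel gripper is mounted at the origin on the work surface. World frame = base frame: x ahead of the robot, y to its left, z up, the work surface at z = 0. Lengths are in m, angles in rad, forces in N, time in s.
With the tool pointing down it reaches from about 0.4 to 0.75 m from the base axis. Payload 19.5 kg.
Tool frame: the origin (TCP) lies at the very end of the fingers, on their centre line; the grasp point (between the pads) lies 19 mm behind it (grasp_offset is the z of the grasp point in the tool frame, in m); z points along the fingers, y is the line along which they close (so a half turn about z gives the same grasp; the last joint's range is limited). The gripper opens to 85 mm and grips with 20 to 120 N. Pads are 22 mm wide; open, the fingers measure 114 mm over their backs; the gripper's body (76 mm by 85 mm) begins 54 mm behind the grasp point. The pads swing forward as they close: fully open they stand 13 mm farther back than shut.
Start: joints at [1.168, 0.707, -0.028, 1.485, 0.022, 0.951, -0.075], TCP at [0.203, -0.538, 0.231] pointing down, gripper open.
Joint ranges: [-2.71, 2.71], [-0.32, 2.16], [-1.57, 1.52], [0, 2.45], [-1.46, 4.6], [0, 2.02], [-2.83, 2.83]. Speed limits (rad/s): [1.89, 1.89, 2.57, 2.57, 3.01, 3.01, 3.01].

### API

Orientations are given as a rotation vector (axis times angle).
In Python, from cell import get_state, camera, camera_params, finish_job, grasp_offset gives the robot as it stands. The module is installed in compiled form; this text tells all that it offers.
- The arm moves only by the shell command python3 -m handwheel 'ROWS' [OPENING] [FORCE]. ROWS is JSON, a list of rows, each an object with "slide": the shift along the world's x, y, z in mm, a list of three; "angular": the turn, a rotation vector about the world's x, y, z in rad, a list of three. In form: [{"slide": [tx, ty, tz], "angular": [wx, wy, wz]}, ...]. A call has 1 to 10 rows; each row is the pose to reach, as a shift and turn from the pose commanded when the call began; what a row does not reach only later rows make up. A row lasts 1/10 s, in which the tool goes at most 50 mm and 8.59 degrees, less where a joint would pass 70% of its speed; a pose out of reach is approached as far as the arm can. A call with a gripper value outside its range is refused whole. OPENING is the opening, from -1 (shut) to 1 (fully open), set as the call begins (- or left out, the last holds). The fingers move at their own pace and stop on an object; FORCE is the grip in N (left out, the last holds). Time passes only in rows, so rows that repeat a pose let the fingers close. It gives the time, the measured TCP pose, the force and the opening at its end, in the units of the state.
- get_state(): the state, without advancing time (a new reading comes with each control period).
- camera(name): name is "side" or "top" or "wrist"; returns (picture, depth): 480x640x3 uint8, red, green, blue; 480x640 float32, m along the optical axis (not along the pixel's ray), 0 where there is no reading.
- camera_params(name): a dict with "vertical_fov" (degrees; the focal length in pixels is half the picture's height over the tangent of half this angle, whatever the lens; pixels are square), "cx", "cy" (the principal point, pixels), "world_to_cam" (4x4, takes a point from world to camera coordinates). Camera axes: x right, y up, looking along -z (the intrinsics and any distortion apply to the point x, -y, -z); pixel columns grow to the right and rows downward; lengths in m; the calibration is good to about 2 mm. A picture is of the moment at which its call begins: read the wrist's pose just before it. camera_params takes no time and is no camera call; for the wrist camera it gives the pose at the moment of the call.
- finish_job(): hands the job in, once; it reports no verdict.
The state is a dict: "t": time; "joint_pos": joint angles; "qd": joint speeds; "effort": joint torques, N m; "position": TCP position; "orientation": TCP orientation; "wrist_force": force on the tool from outside, world axes, zero at the start; "ft_torque": the same for the moment, N m; "grip_width": finger opening in m.
Only numpy, scipy, OpenCV 4.12 (cv2) and the standard library are available. Lean on these libraries where they do the work, as an engineer would, in place of code of your own. Each camera call takes 0.05 s, during which the arm holds its last target. There are 200 camera calls.

### The job

Put the brick-red test brick, ring mark up, all the way down into the jig's pocket, let go of it and swing the yellow lever fully shut over its end. Then take the orange hardness gauge from its sloping stand and hold it upright with its tip inside the ring marked on the red brick, pressing gently so that about half of the green sleeve goes up into the nose. Finish while still holding the gauge like that, do not press it in to its stop at any time, and leave the pale brick and everything else on the table where it is.

Things in the scene. Friction and masses are not known exactly. Their poses are not given: they have to be found in the camera images.
- red_brick: The brick-red fired-clay test brick, 64 (its x) x 38 (its y) x 45 high (z) mm, about 190 g, loose on the table. Origin: centre of its underside; z up. Its top carries a thin black ring. Half-turn symmetric: either way round is fine in the pocket.
- red_brick_spot (a point): Centre of the black ring (16 mm across) marked on the red brick: the middle of its top face, 45 mm above its underside.
- pale_brick: A cream brick of the same shape with the same ring, loose on the table; the bricks may have swapped places. Not to be used or moved.
- jig: Blue jig fixed to the table, base 136 x 84 x 14 mm, with an aluminium-walled open-topped pocket for one brick (long side along jig x), 68 (x) x 42 (y) mm inside, walls 8 mm thick, tops 28 mm above the table. Origin: on the table under the pocket's centre; z up. A steel post, 20 mm diameter, at jig x = +56 mm, y = 0 carries the lever.
- pocket (a point): Centre of the pocket's floor, 14 mm above the table; axes as the jig. A seated brick has 2 mm play all round, its top is 59 mm above the table and 31 mm of it stands above the walls.
- lever (a joint): Angle (rad) of the yellow lever about its vertical post: 0 shut, 1.6 open, anticlockwise from above; starts at 1.35 to 1.55. Shut, its nose (16 mm wide, 36 mm from the axis) points to jig -x over the brick's end, its handle to jig +x; open, the handle points to about jig +y. The bar lies 61 to 69 mm above the table, 2 mm over a seated brick. It stays where left; about 1 N at the knob moves it.
- lever_knob (a point): Centre of the top of the red round upright knob on the lever's handle: 16 mm diameter, 26 mm tall, from the bar's top (69 mm) to 95 mm above the table, 70 mm from the hinge axis.
- lever_hinge (a point): Point on the lever's vertical hinge axis, at the bar's top, 69 mm above the table.
- stand: Fixed wooden stand (base 100 x 84 x 14 mm) with a grey square sleeve, 40 x 40 mm outside, holding the gauge leaning 20 degrees, top towards stand -x, with 1 mm play. Origin on the table, z up; the base's middle is at x = +20 mm, the gauge's tip at x = +30, y = 0, z = 22 mm. The gauge's collar rests on the sleeve's rim. Draw the gauge out along its own axis, 60 mm or more.
- gauge: Pen-like gauge, 140 g, z from tip to top, origin at the tip when the plunger is out. Along z in mm: 8 mm thick plunger 0-18 (green sleeve 8-18), aluminium nose and barrel 22 wide 18-54, black collar 34 wide 54-60, orange square grip 26 x 26 (faces across its x and y) 60-110, black cap 26 wide to 118. Its y is level in the stand: grip it across y.
- gauge_grip (a point): Middle of the gauge's orange grip, on its axis, 85 mm from the tip (about 102 mm above the table in the stand); axes as the gauge.
- plunger (a joint): How far the gauge's sprung plunger is pushed in (m): 0 out, 0.010 at its stop, along gauge +z. The spring gives 1.5 N as it begins to move and 0.5 N more per mm: 4 N at 5 mm, the middle of the green sleeve.
- gauge_tip (a point): The plunger's rounded tip (4 mm radius), which moves with the plunger.
- glaze_jar: White jar with a blue cap, 80 mm wide, 100 mm high, a bystander at the left. Origin: centre of its underside.
- stamp: Wooden stamp block, 60 x 30 x 28 mm, a bystander at the right. Origin: centre of its underside.
- modelling_tool: Wooden spatula, 200 mm long, a bystander lying at the far right.
There are look-alikes about, which are no part of the job. Leave any purple look-alike of the stand alone.

How it is judged:
By the outcome, as a careful person would: the job done as asked, in the order asked, and still so for the second after the job is handed in, while the arm keeps its last pose, push and grip.
It also fails if it takes over 72 s, if anything falls off the work surface, if the arm or the gripper's body presses on something with over 40 N, if the wrist force passes 120 N, or if a joint passes its speed limit or range.

## Working session

There is one attempt and no reset: what is moved stays moved. The work goes in short steps, Python scripts to look and compute and a shell command to move; the robot and the scene stay as the last step left them, time stands still between calls to the robot, and variables do not carry over. Pictures are saved under pics/ and viewed, on a budget of 10 in all, crops included, one or two more only if the job needs it, and the job is handed in when it is done.

```bash
mkdir -p pics
python3 - <<'E'
from cell import *
import cv2,numpy as np
print(get_state(),grasp_offset)
for n in("side","top","wrist"):
    print(n,camera_params(n))
im=[]
for n in("side","top"):
    p,d=camera(n); np.savez(f"pics/{n}0.npz",p=p,d=d); cv2.imwrite(f"pics/{n}0.png",p[:,:,::-1])
E
```

```text
{'t': 0.0, 'joint_pos': array([ 1.1682894 ,  0.70710855, -0.02761679,  1.48498574,  0.0219622 ,
        0.95088998, -0.07552607]), 'qd': array([ 0.00073086, -0.00148018,  0.00075526,  0.00022854,  0.00023528,
       -0.00073409, -0.00195105]), 'effort': array([-2.37276334e-03, -8.83208156e+01,  1.23421948e+00, -2.36166966e+01,
        1.69077847e-02,  6.33843796e-03, -9.88765123e-05]), 'position': array([ 0.20290903, -0.53773278,  0.23082738]), 'orientation': array([-3.08956746e+00, -5.63417884e-01,  3.13634516e-04]), 'wrist_force': array([-0.60418652,  0.04405364,  0.4329412 ]), 'ft_torque': array([-0.05451911, -0.00250652, -0.02498155]), 'grip_width': 0.08531563863124723} -0.0187
side {'vertical_fov': 55.660718235163095, 'cx': 318.9651572775008, 'cy': 239.4537278768603, 'world_to_cam': array([[-0.74492323, -0.66706499,  0.01066199,  0.33876775],
       [ 0.35588377, -0.3838025 ,  0.8520812 , -0.23918551],
       [-0.56430144,  0.63852952,  0.52330101, -0.91170968],
       [ 0.        ,  0.        ,  0.        ,  1.        ]])}
top {'vertical_fov': 48.68011056877909, 'cx': 324.787422421237, 'cy': 238.23126742825167, 'world_to_cam': array([[-7.50040145e-04, -9.99873847e-01, -1.58659224e-02,
         3.42351247e-02],
       [ 9.86596755e-01, -3.32882729e-03,  1.63143378e-01,
        -4.48098800e-01],
       [-1.63175612e-01, -1.55309035e-02,  9.86474790e-01,
        -1.41237325e+00],
       [ 0.00000000e+00,  0.00000000e+00,  0.00000000e+00,
         1.00000000e+00]])}
wrist {'vertical_fov': 71.71110978143119, 'cx': 321.38135861954703, 'cy': 239.0423936222986, 'world_to_cam': array([[ 3.53019802e-01, -9.35615569e-01, -7.25703657e-04,
        -5.73736957e-01],
       [ 8.95316150e-01,  3.38039301e-01, -2.90066238e-01,
         3.82743296e-02],
       [ 2.71635804e-01,  1.01749392e-01,  9.57006296e-01,
        -3.79064647e-01],
       [ 0.00000000e+00,  0.00000000e+00,  0.00000000e+00,
         1.00000000e+00]])}
```

View pics/top0.png

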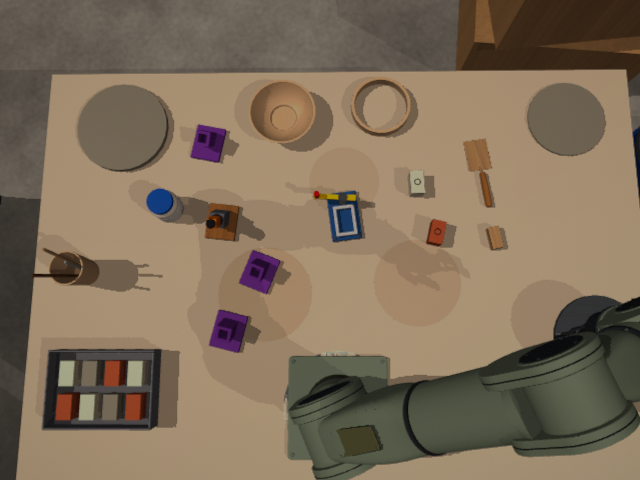

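View pics/side0.png

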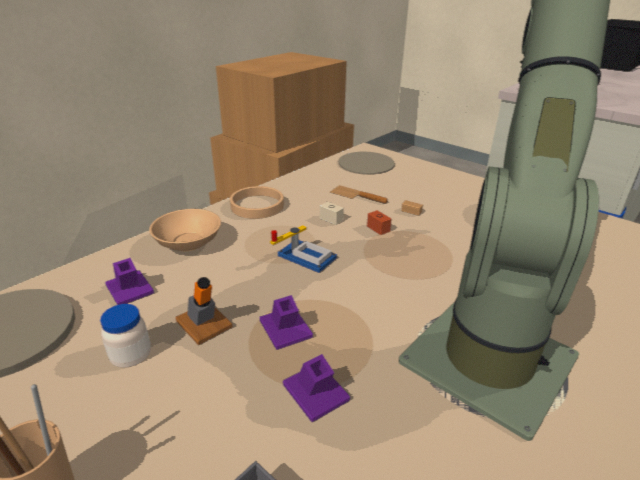

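The top view shows the red brick at (437,232), the pale brick at (417,183) and the jig at (345,215), its lever knob at (317,195). The wooden stand with the orange gauge is at (222,222).

Possible mix-ups:
- **Red brick:** the pale brick at (417,183), the red blocks in the tray at (115,372), (67,405) and (135,405), and the stamp at (495,238).
- **Stand:** the purple stands at (208,143), (259,271) and (229,330).

I choose the red ringed brick at (437,232) and the wooden stand at (222,222). Next I check both in a close crop.

```bash
cat > h.py <<'E'
import numpy as np,cv2
from cell import *
def rays(par,uv):
    f=240/np.tan(np.radians(par["vertical_fov"]/2)); W=par["world_to_cam"]; R=W[:3,:3]
    uv=np.atleast_2d(uv).astype(float)
    c=np.c_[(uv[:,0]-par["cx"])/f,-(uv[:,1]-par["cy"])/f,-np.ones(len(uv))]
    return -R.T@W[:3,3], c@R
def onz(par,uv,z):      # pixel -> world on plane z
    o,d=rays(par,uv); z=np.asarray(z,float)
    return o+d*((z-o[2])/d[:,2])[:,None]
def deep(par,uv,dep):   # pixel -> world with depth
    o,d=rays(par,uv); return o+d*np.asarray(dep)[:,None]
def proj(par,P):
    f=240/np.tan(np.radians(par["vertical_fov"]/2)); W=par["world_to_cam"]
    c=np.atleast_2d(P)@W[:3,:3].T+W[:3,3]
    return np.c_[par["cx"]-f*c[:,0]/c[:,2],par["cy"]+f*c[:,1]/c[:,2]]
E
python3 - <<'E'
from h import *
par=camera_params("top"); z=np.load("pics/top0.npz"); p,d=z["p"],z["d"]
def g(u,v): print((u,v),deep(par,[(u,v)],[d[v,u]]).round(4))
for a in[(437,232),(417,183),(345,220),(317,195),(222,222),(212,224),(165,205),(300,300)]: g(*a)
c1=p[170:260,300:460]; c2=p[190:255,190:255]
a=cv2.resize(c1,None,fx=5,fy=5,interpolation=2)
cv2.imwrite("pics/c1.png",a[:,:,::-1])
E
```

```text
(437, 232) [[ 0.4629 -0.2712  0.0455]]
(417, 183) [[ 0.6006 -0.2213  0.0439]]
(345, 220) [[ 0.5027 -0.0227  0.0174]]
(317, 195) [[0.5551 0.053  0.095 ]]
(222, 222) [[0.4886 0.3102 0.0664]]
(212, 224) [[0.4705 0.3217 0.1324]]
(165, 205) [[0.5276 0.4548 0.1038]]
(300, 300) [[ 0.2823  0.1024 -0.0017]]
```

View pics/c1.png

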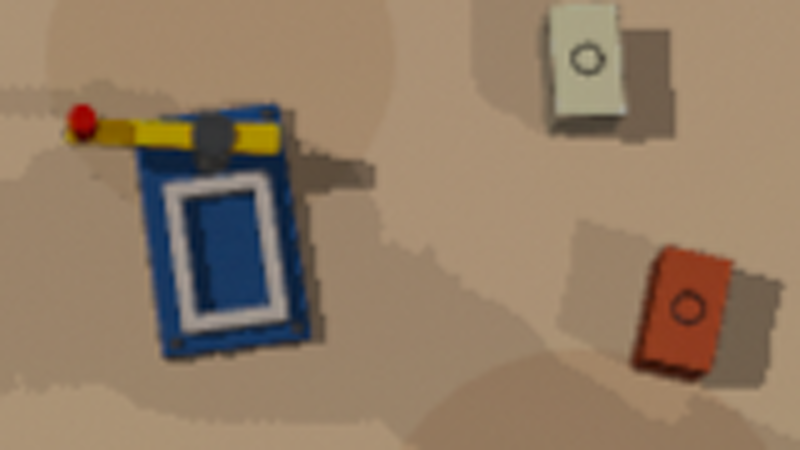

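The close crop shows the ringed brick-red brick with its ring at crop (688,308), yaw about -0.2. The pale ringed brick is beside it. The jig's post is up-image (+x) and its knob is on the left. I move over the red brick for a wrist look.

```bash
python3 -m handwheel '[{"slide":[35,35,0],"angular":[0,0,-0.08]},{"slide":[75,75,0],"angular":[0,0,-0.17]},{"slide":[110,110,0],"angular":[0,0,-0.26]},{"slide":[145,145,0],"angular":[0,0,-0.35]},{"slide":[180,180,0],"angular":[0,0,-0.43]},{"slide":[215,215,0],"angular":[0,0,-0.50]},{"slide":[245,245,-10],"angular":[0,0,-0.57]},{"slide":[260,266,-30],"angular":[0,0,-0.57]},{"slide":[260,266,-30],"angular":[0,0,-0.57]},{"slide":[260,266,-30],"angular":[0,0,-0.57]}]'
python3 - <<'E'
from h import *
s=get_state(); par=camera_params("wrist"); p,d=camera("wrist"); print(s["t"],s["position"],s["orientation"],s["qd"].round(3))
np.savez("pics/w1.npz",p=p,d=d,W=par["world_to_cam"]); cv2.imwrite("pics/w1.png",p[:,:,::-1])
hsv=cv2.cvtColor(p,cv2.COLOR_RGB2HSV)
v,u=np.mgrid[:480,:640]; P=deep(par,np.c_[u.ravel(),v.ravel()],d.ravel()).reshape(480,640,3)
m=((hsv[...,0]<14)|(hsv[...,0]>172))&(hsv[...,1]>130)&(P[...,2]>.038)&(P[...,2]<.052)
n,l,st,_=cv2.connectedComponentsWithStats(m.astype(np.uint8)); k=1+np.argmax(st[1:,4]); print(st[k])
Q=P[l==k]; print(Q.mean(0),np.median(Q[:,2]))
r=cv2.minAreaRect((Q[:,:2]*1000).astype(np.float32)); print(r)
E
```

```text
t: 1.1
position: [0.4627, -0.2719, 0.201]
orientation: [-3.124, 0.327, 0.002]
wrist_force: [-1.1, -0.2, -0.1]
grip_width: 0.0854
1.1 [ 0.46273003 -0.27191896  0.20098935] [-3.12448048e+00  3.26888117e-01  1.68317565e-03] [ 0.034 -0.019  0.011 -0.007  0.004  0.006  0.004]
[ 301  184   43   69 2773]
[ 0.46522645 -0.27192173  0.04509517] 0.045135175486046675
((463.702392578125, -271.8695983886719), (38.03752136230469, 63.81039047241211), 77.0141830444336)
```

View pics/w1.png

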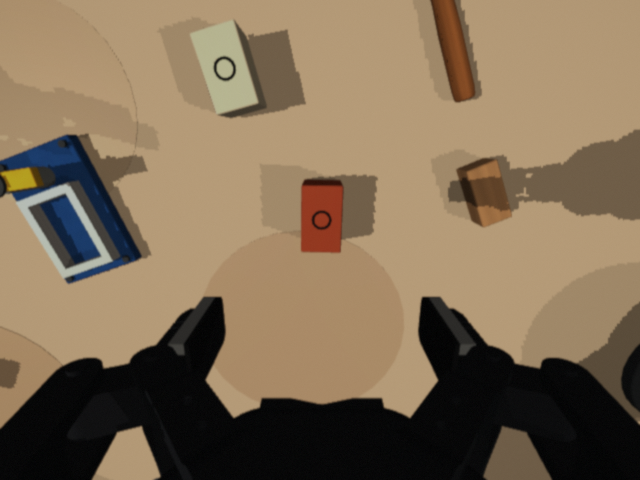

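The wrist view has the red brick at (322,217), centred between the fingers. Measured centre is (463.7,-271.9) mm, yaw -0.227. I descend and grip.

```bash
python3 -m handwheel '[{"slide":[1,0,-45],"angular":[0,0,-0.018]},{"slide":[1,0,-90],"angular":[0,0,-0.018]},{"slide":[1,0,-130],"angular":[0,0,-0.018]},{"slide":[1,0,-160],"angular":[0,0,-0.018]},{"slide":[1,0,-185],"angular":[0,0,-0.018]},{"slide":[1,0,-185],"angular":[0,0,-0.018]},{"slide":[1,0,-185],"angular":[0,0,-0.018]}]' && python3 -m handwheel '[{"slide":[0,0,0],"angular":[0,0,0]},{"slide":[0,0,0],"angular":[0,0,0]},{"slide":[0,0,0],"angular":[0,0,0]},{"slide":[0,0,0],"angular":[0,0,0]},{"slide":[0,0,0],"angular":[0,0,0]},{"slide":[0,0,0],"angular":[0,0,0]},{"slide":[0,0,0],"angular":[0,0,0]},{"slide":[0,0,0],"angular":[0,0,0]}]' -1 40
python3 - <<'E'
from h import *
par=camera_params("wrist"); W=np.load("pics/w1.npz")["W"]
# jig from top picture: pocket wall-top rim, aluminium; use depth
par=camera_params("top"); z=np.load("pics/top0.npz"); p,d=z["p"],z["d"]
v,u=np.mgrid[:480,:640]; P=deep(par,np.c_[u.ravel(),v.ravel()],d.ravel()).reshape(480,640,3)
hsv=cv2.cvtColor(p,cv2.COLOR_RGB2HSV)
box=(u>320)&(u<365)&(v>190)&(v<245)
blue=box&(hsv[...,0]>100)&(hsv[...,0]<125)&(hsv[...,1]>150)
al=box&(hsv[...,1]<60)&(hsv[...,2]>110)&(v>200)
for m,h in((blue,.014),(al,.028)):
    Q=onz(par,np.c_[u[m],v[m]],np.full(m.sum(),h)); print(m.sum(),cv2.minAreaRect((Q[:,:2]*1000).astype(np.float32)))
E
```

```text
t: 1.85
position: [0.4638, -0.273, 0.0172]
orientation: [3.121, -0.358, 0.001]
wrist_force: [-0.1, -1.0, 0.5]
grip_width: 0.0854
t: 2.65
position: [0.4643, -0.2721, 0.0171]
orientation: [3.121, -0.356, 0.002]
wrist_force: [-1.6, 1.8, 10.9]
grip_width: 0.0375
651 ((516.29150390625, -19.971885681152344), (133.06748962402344, 79.62664794921875), 7.311880588531494)
281 ((494.3835144042969, -14.84543228149414), (96.83891296386719, 72.11332702636719), 7.336432456970215)
```

```bash
python3 -m handwheel '[{"slide":[0,0,45],"angular":[0,0,0]},{"slide":[0,5,90],"angular":[0,0,0]},{"slide":[5,35,125],"angular":[0,0,0.05]},{"slide":[10,75,150],"angular":[0,0,0.12]},{"slide":[18,120,165],"angular":[0,0,0.20]},{"slide":[25,165,170],"angular":[0,0,0.27]},{"slide":[33,210,170],"angular":[0,0,0.33]},{"slide":[39,248,170],"angular":[0,0,0.36]},{"slide":[39,248,170],"angular":[0,0,0.36]},{"slide":[39,248,170],"angular":[0,0,0.36]}]'
python3 - <<'E'
from h import *
s=get_state(); par=camera_params("wrist"); p,d=camera("wrist"); print(s["t"],s["position"],s["orientation"],s["qd"].round(3),s["wrist_force"])
np.savez("pics/w2.npz",p=p,d=d,W=par["world_to_cam"]); cv2.imwrite("pics/w2.png",p[:,:,::-1])
v,u=np.mgrid[:480,:640]; P=deep(par,np.c_[u.ravel(),v.ravel()],d.ravel()).reshape(480,640,3)
hsv=cv2.cvtColor(p,cv2.COLOR_RGB2HSV); mm=np.float32
z=P[...,2]; near=(abs(P[...,0]-.51)<.13)&(abs(P[...,1]+.02)<.13)&(d>0)
al=near&(hsv[...,1]<70)&(abs(z-.028)<.005)
print("al",al.sum(),cv2.minAreaRect((P[al][:,:2]*1000).astype(mm)))
kn=near&((hsv[...,0]<10)|(hsv[...,0]>172))&(hsv[...,1]>150)&(abs(z-.095)<.003)
print("knob",kn.sum(),P[kn].mean(0) if kn.any() else 0)
ye=near&(abs(hsv[...,0].astype(int)-27)<6)&(hsv[...,1]>130)&(abs(z-.069)<.003)
print("bar",ye.sum(),cv2.minAreaRect((P[ye][:,:2]*1000).astype(mm)) if ye.any() else 0)
E
```

```text
t: 3.65
position: [0.5029, -0.0236, 0.1864]
orientation: [3.134, 0.21, -0.0]
wrist_force: [-0.8, 0.1, -2.2]
grip_width: 0.0375
3.65 [ 0.5028695  -0.02358325  0.18640638] [ 3.13444684e+00  2.10265952e-01 -1.01738488e-04] [ 0.04  -0.     0.013  0.005  0.003 -0.004  0.006] [-0.80523894  0.07030807 -2.22835477]
al 1214 ((518.7973022460938, -18.584423065185547), (45.12382125854492, 58.49207305908203), 6.524255752563477)
knob 426 [0.55919217 0.05543357 0.09499452]
bar 1334 ((555.9149780273438, -0.2921104431152344), (98.28752136230469, 15.415533065795898), 87.2718734741211)
```

View pics/w2.png

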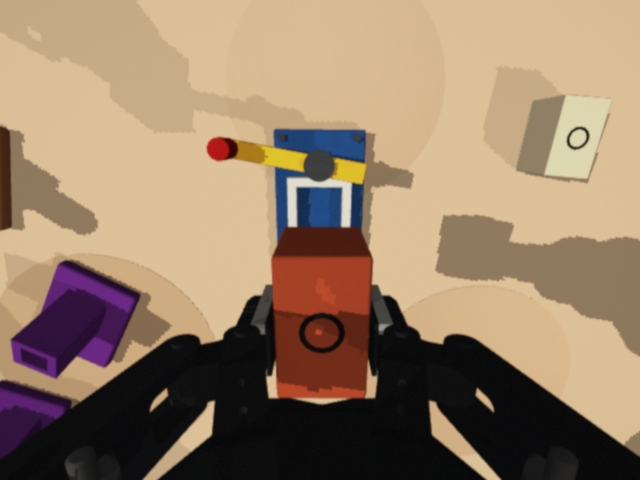

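The wrist view shows the brick held square at (322,312), ring up. The pocket's far end is at (320,205), the post at (319,165) and the knob at (220,149). I refine the yaw and the pose of the held brick.

Run:
```python
from h import *
z=np.load("pics/w2.npz"); p,d=z["p"],z["d"]; par=camera_params("wrist"); par["world_to_cam"]=z["W"]
v,u=np.mgrid[:480,:640]; P=deep(par,np.c_[u.ravel(),v.ravel()],d.ravel()).reshape(480,640,3)
hsv=cv2.cvtColor(p,cv2.COLOR_RGB2HSV); Z=P[...,2]
bl=(hsv[...,0]>100)&(hsv[...,0]<125)&(hsv[...,1]>140)&(abs(Z-.014)<.004)
al=(hsv[...,1]<70)&(abs(Z-.028)<.005)&(abs(P[...,0]-.51)<.1)&(abs(P[...,1]+.02)<.06)
for n,m in(("blue",bl),("al",al)):
    print(n,cv2.minAreaRect((P[m][:,:2]*1000).astype(np.float32)))
    for side in(0,1):
        pts=[]
        for r in range(480):
            c=np.where(m[r])[0]
            if len(c)>8: pts.append(P[r,c[-side]])
        pts=np.array(pts)[3:-3]; a=np.polyfit(pts[:,0],pts[:,1],1); res=pts[:,1]-np.polyval(a,pts[:,0])
        k=abs(res)<2*res.std(); a=np.polyfit(pts[k,0],pts[k,1],1); print(side,np.degrees(np.arctan(a[0])),a,(res[k].std()*1e3),len(pts))
re=((hsv[...,0]<14)|(hsv[...,0]>172))&(hsv[...,1]>110)&(Z>.17)&(v>250)
t=np.median(Z[re]); m=re&(abs(Z-t)<.003); print("brick",t,m.sum(),cv2.minAreaRect((P[m][:,:2]*1000).astype(np.float32)))
dk=(hsv[...,1]<80)&(hsv[...,2]<110)&(Z>.066)&(Z<.09)&(u>300)&(u<340)&(v>145)&(v<185)
print("post",P[dk].mean(0),np.median(P[dk][:,2]))
```

```text
blue ((531.681396484375, -16.923877716064453), (101.48112487792969, 81.6297378540039), 7.152632236480713)
0 3.3700158773986435 [ 0.05888579 -0.00929696] 7.2959184717384336 81
1 6.991714582939373 [ 0.12263778 -0.11930866] 13.149889872161932 81
al ((518.7973022460938, -18.584423065185547), (45.12382125854492, 58.49207305908203), 6.524255752563477)
0 7.402935755472721 [ 0.12992943 -0.05719419] 0.27286931472938286 43
1 7.793549613332421 [ 0.13686827 -0.11839018] 0.5496479723994674 43
brick 0.2143462564425239 13467 ((502.3730163574219, -22.946575164794922), (65.06034851074219, 38.90122985839844), 7.316099166870117)
post [ 0.55567461 -0.01373809  0.07212986] 0.07210544567967392
```

```bash
python3 -m handwheel '[{"slide":[-2.5,2,-40],"angular":[0,0,0]},{"slide":[-2.5,2,-80],"angular":[0,0,0]},{"slide":[-2.5,2,-115],"angular":[0,0,0]},{"slide":[-2.5,2,-132],"angular":[0,0,0]},{"slide":[-2.5,2,-135],"angular":[0,0,0]},{"slide":[-2.5,2,-138],"angular":[0,0,0]},{"slide":[-2.5,2,-142],"angular":[0,0,0]},{"slide":[-2.5,2,-146],"angular":[0,0,0]},{"slide":[-2.5,2,-149],"angular":[0,0,0]},{"slide":[-2.5,2,-149],"angular":[0,0,0]}]'
```

```text
t: 4.7
position: [0.5005, -0.022, 0.0372]
orientation: [-3.135, -0.208, 0.0]
wrist_force: [0.4, -0.2, -1.6]
grip_width: 0.0374
```

Brick underside is at about 20 mm, inside the pocket with no contact force. I lower the last part.

```bash
python3 -m handwheel '[{"slide":[0,0,-2],"angular":[0,0,0]},{"slide":[0,0,-4],"angular":[0,0,0]},{"slide":[0,0,-5.5],"angular":[0,0,0]},{"slide":[0,0,-6.5],"angular":[0,0,0]},{"slide":[0,0,-6.5],"angular":[0,0,0]}]'
python3 - <<'E'
from h import *
p,d=camera("wrist"); par=camera_params("wrist")
v,u=np.mgrid[:480,:640]; P=deep(par,np.c_[u.ravel(),v.ravel()],d.ravel()).reshape(480,640,3)
hsv=cv2.cvtColor(p,cv2.COLOR_RGB2HSV)
m=((hsv[...,0]<14)|(hsv[...,0]>172))&(hsv[...,1]>110)&(v>220)&(d>0)&(P[...,2]>.05)
print(np.percentile(P[m][:,2],[20,50,80]))
E
```

```text
t: 5.2
position: [0.5004, -0.0219, 0.0311]
orientation: [-3.135, -0.208, -0.0]
wrist_force: [-1.6, 0.4, 9.1]
grip_width: 0.0373
[0.0584999  0.05903174 0.05952946]
```

The brick is seated, top at 59.0 mm. I release, rise, and move over the knob with the tool turned roughly along the lever's tangent.

```bash
python3 -m handwheel '[{"slide":[0,0,0],"angular":[0,0,0]},{"slide":[0,0,0],"angular":[0,0,0]},{"slide":[0,0,0],"angular":[0,0,0]},{"slide":[0,0,0],"angular":[0,0,0]},{"slide":[0,0,15],"angular":[0,0,0]},{"slide":[0,0,45],"angular":[0,0,0]},{"slide":[0,0,85],"angular":[0,0,0]},{"slide":[0,0,110],"angular":[0,0,0]}]' 0.4 && python3 -m handwheel '[{"slide":[8,10,0],"angular":[0,0,0.1]},{"slide":[16,20,0],"angular":[0,0,0.21]},{"slide":[24,32,0],"angular":[0,0,0.32]},{"slide":[33,43,0],"angular":[0,0,0.43]},{"slide":[42,55,0],"angular":[0,0,0.54]},{"slide":[50,67,0],"angular":[0,0,0.65]},{"slide":[58.5,77.5,0],"angular":[0,0,0.76]},{"slide":[58.5,77.5,0],"angular":[0,0,0.8]},{"slide":[58.5,77.5,0],"angular":[0,0,0.8]}]' -0.44
python3 - <<'E'
from h import *
s=get_state(); par=camera_params("wrist"); p,d=camera("wrist"); print(s["joint_pos"].round(2))
cv2.imwrite("pics/w3.png",p[:,:,::-1])
v,u=np.mgrid[:480,:640]; P=deep(par,np.c_[u.ravel(),v.ravel()],d.ravel()).reshape(480,640,3)
hsv=cv2.cvtColor(p,cv2.COLOR_RGB2HSV)
red=((hsv[...,0]<10)|(hsv[...,0]>172))&(hsv[...,1]>150)
k=red&(abs(P[...,2]-.095)<.003); print("knob",k.sum(),P[k].mean(0) if k.any() else 0)
k=red&(abs(P[...,2]-.059)<.003); print("brick",k.sum(),cv2.minAreaRect((P[k][:,:2]*1000).astype(np.float32)) if k.any() else 0)
E
```

```text
t: 6.05
position: [0.5007, -0.0221, 0.143]
orientation: [3.135, 0.208, 0.002]
wrist_force: [0.1, 0.7, -0.4]
grip_width: 0.0596
t: 6.95
position: [0.5586, 0.055, 0.1406]
orientation: [-2.807, -1.411, 0.001]
wrist_force: [-0.1, 0.1, 0.6]
grip_width: 0.0238
[-0.12  0.81 -0.06  1.64  0.07  0.69 -0.86]
knob 500 [0.55936876 0.05666536 0.09496004]
brick 2844 ((500.36053466796875, -20.759052276611328), (63.56126022338867, 37.804508209228516), 7.144258975982666)
```

View pics/w3.png

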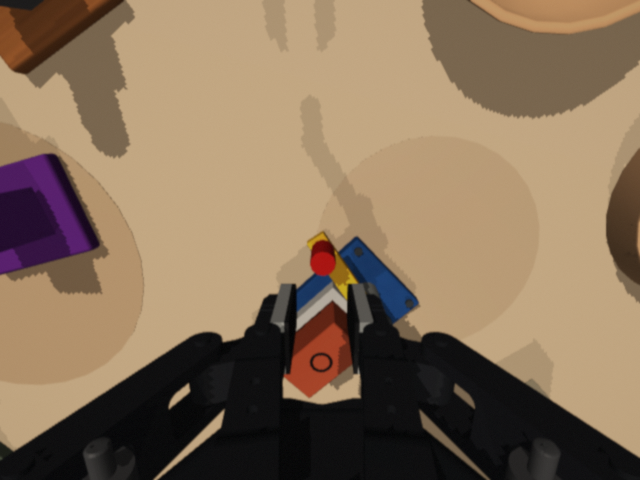

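The view shows the knob at (323,255), centred between the fingers, with the brick seated behind it at (321,362). I lower around the knob, then swing it.

```bash
python3 -m handwheel '[{"slide":[0.5,0.5,-25],"angular":[0,0,0]},{"slide":[0.5,0.5,-50],"angular":[0,0,0]},{"slide":[0.5,0.5,-64],"angular":[0,0,0]},{"slide":[0.5,0.5,-64],"angular":[0,0,0]}]' && python3 -m handwheel '[{"slide":[12,-1,0],"angular":[0,0,0]},{"slide":[24,-5,0],"angular":[0,0,0]},{"slide":[34.5,-10.5,0],"angular":[0,0,0]},{"slide":[44,-18,0],"angular":[0,0,-0.1]},{"slide":[52.5,-27,0],"angular":[0,0,-0.25]},{"slide":[59,-37.5,0],"angular":[0,0,-0.4]},{"slide":[63.5,-49,0],"angular":[0,0,-0.53]},{"slide":[66,-60.5,0],"angular":[0,0,-0.66]},{"slide":[66,-64.5,0],"angular":[0,0,-0.76]},{"slide":[66,-64.5,0],"angular":[0,0,-0.8]}]'
cat > lev.py <<'E'
from h import *
import sys
s=get_state(); par=camera_params("wrist"); p,d=camera("wrist"); print(s["t"],s["position"],s["wrist_force"])
cv2.imwrite(sys.argv[1],p[:,:,::-1])
v,u=np.mgrid[:480,:640]; P=deep(par,np.c_[u.ravel(),v.ravel()],d.ravel()).reshape(480,640,3)
hsv=cv2.cvtColor(p,cv2.COLOR_RGB2HSV)
red=((hsv[...,0]<10)|(hsv[...,0]>172))&(hsv[...,1]>150)
k=red&(abs(P[...,2]-.095)<.003)
print("knob",k.sum(),P[k].mean(0)*1e3 if k.any() else 0)
if k.any():
    q=P[k].mean(0)*1e3-[555.5,-13.8,0]; print("world angle deg",np.degrees(np.arctan2(q[1],q[0])),"jig yaw 7.3")
E
python3 lev.py pics/w4.png
```

```text
t: 7.4
position: [0.5584, 0.0553, 0.0754]
orientation: [-2.807, -1.409, 0.004]
wrist_force: [0.2, 1.2, 0.5]
grip_width: 0.0237
t: 8.4
position: [0.6256, -0.0089, 0.0778]
orientation: [-3.135, -0.2, -0.001]
wrist_force: [0.5, 0.4, 0.2]
grip_width: 0.0239
8.4 [ 0.6255662  -0.00892359  0.0777768 ] [0.49473675 0.35198    0.17874861]
knob 957 [626.03532224  -4.69529085  94.89386512]
world angle deg 7.355077754026014 jig yaw 7.3
```

```bash
python3 -m handwheel '[{"slide":[0,-1,0],"angular":[0,0,0]},{"slide":[0,-2,0],"angular":[0,0,0]},{"slide":[0,-2,0],"angular":[0,0,0]}]'; python3 lev.py pics/w5.png
```

```text
t: 8.75
position: [0.6256, -0.0097, 0.0771]
orientation: [-3.133, -0.211, -0.001]
wrist_force: [-0.6, 3.9, 3.9]
grip_width: 0.0238
8.75 [ 0.62556192 -0.00970998  0.07709133] [-0.59739585  3.86608497  3.89002907]
knob 983 [626.01384781  -4.65754641  94.90310756]
world angle deg 7.387457278451033 jig yaw 7.3
```

The lever is on its stop: the knob did not move under 4 N, and the lever's world angle of 7.4° matches the jig yaw. I back off, rise, and travel to the stand while turning the tool.

```bash
python3 -m handwheel '[{"slide":[0,1,0],"angular":[0,0,0]},{"slide":[0,2.5,2],"angular":[0,0,0]},{"slide":[0,2.5,40],"angular":[0,0,0]},{"slide":[0,2.5,85],"angular":[0,0,0]}]' && python3 -m handwheel '[{"slide":[-10,25,20],"angular":[0,0,0.14]},{"slide":[-25,60,40],"angular":[0,0,0.28]},{"slide":[-45,100,60],"angular":[0,0,0.42]},{"slide":[-65,140,80],"angular":[0,0,0.56]},{"slide":[-85,180,90],"angular":[0,0,0.70]},{"slide":[-105,220,90],"angular":[0,0,0.84]},{"slide":[-125,260,90],"angular":[0,0,0.98]},{"slide":[-140,290,90],"angular":[0,0,1.12]},{"slide":[-150,310,90],"angular":[0,0,1.27]},{"slide":[-150,310,90],"angular":[0,0,1.41]}]' 0.4 && python3 -m handwheel '[{"slide":[0,0,0],"angular":[0,0,0]},{"slide":[0,0,0],"angular":[0,0,0]}]'
python3 - <<'E'
from h import *
s=get_state(); par=camera_params("wrist"); p,d=camera("wrist"); print(s["t"],s["position"],s["orientation"],s["joint_pos"].round(2))
np.savez("pics/w6.npz",p=p,d=d,W=par["world_to_cam"]); cv2.imwrite("pics/w6.png",p[:,:,::-1])
E
```

```text
t: 9.2
position: [0.6246, -0.0082, 0.1617]
orientation: [3.134, 0.209, -0.005]
wrist_force: [1.0, 0.6, 0.3]
grip_width: 0.0241
t: 10.2
position: [0.4738, 0.3049, 0.2519]
orientation: [-2.24, -2.201, -0.001]
wrist_force: [1.2, -0.5, 0.7]
grip_width: 0.0598
t: 10.4
position: [0.4759, 0.3013, 0.2518]
orientation: [2.258, 2.184, -0.0]
wrist_force: [0.4, -0.0, -0.2]
grip_width: 0.0598
10.4 [0.47588995 0.3013389  0.25178042] [ 2.25780891e+00  2.18389148e+00 -3.00602730e-04] [-0.53  0.67 -0.19  1.49  0.14  0.99 -0.78]
```

View pics/w6.png

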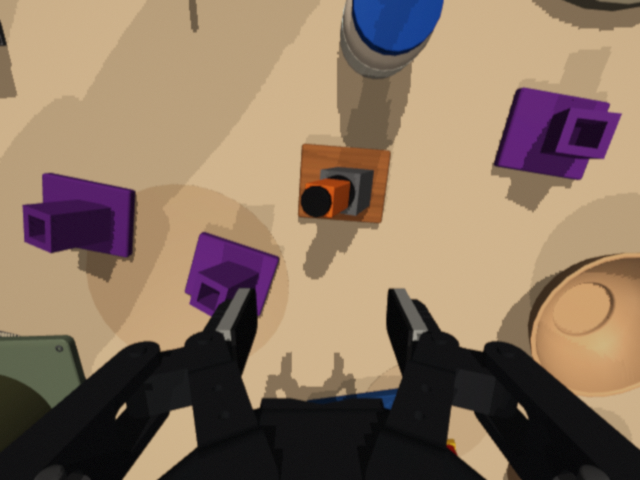

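The wrist view has the wooden stand at (345,183) and the gauge cap at (317,201), leaning towards image left, which is world -x. So the gauge's y is near world y and the tool must turn again. Purple look-alikes are at (80,215), (232,275) and (560,137). I measure the stand.

Run:
```python
from h import *
z=np.load("pics/w6.npz"); p,d=z["p"],z["d"]; par=camera_params("wrist"); par["world_to_cam"]=z["W"]
v,u=np.mgrid[:480,:640]; P=deep(par,np.c_[u.ravel(),v.ravel()],d.ravel()).reshape(480,640,3)*1e3
hsv=cv2.cvtColor(p,cv2.COLOR_RGB2HSV); Z=P[...,2]
box=(u>285)&(u<400)&(v>135)&(v<235)&(d>0)
b=box&(abs(Z-14)<3); print("base",b.sum(),cv2.minAreaRect(P[b][:,:2].astype(np.float32)))
cap=box&(hsv[...,2]<60)&(Z>120); print("cap",cap.sum(),P[cap].mean(0),cv2.minAreaRect(P[cap][:,:2].astype(np.float32)),P[cap][:,2].min(),P[cap][:,2].max())
o=box&(hsv[...,0]<16)&(hsv[...,1]>200)&(Z>85); print("orange",o.sum(),P[o].min(0),P[o].max(0))
# rim of sleeve + side
r=cv2.minAreaRect(P[b][:,:2].astype(np.float32)); a=np.radians(r[2]); 
if r[1][0]<r[1][1]: a+=np.pi/2
a=(a+np.pi/2)%np.pi-np.pi/2; c=np.array(r[0]); X=np.array([np.cos(a),np.sin(a)]); Y=np.array([-X[1],X[0]])
org=c-20*X; t=np.radians(20); ax=np.r_[-np.sin(t)*X,np.cos(t)]; tip=np.r_[org+30*X,22]
print("yaw",a,"org",org,"axis",ax,"tip",tip,"grip",tip+85*ax,"top",tip+118*ax)
q=P[cap].mean(0)-tip; print("cap along",q@ax,"perp",(q-(q@ax)*ax))
q=P[o]-tip; s=np.c_[q@ax,q@np.r_[Y,0],q@np.cross(np.r_[Y,0],ax)]; print("orange local z,y,x pctl",np.percentile(s,[2,50,98],axis=0).round(1))
from scipy.spatial.transform import Rotation as R
Rg=np.c_[np.cross(np.r_[Y,0],ax),np.r_[Y,0],ax]
cur=R.from_rotvec(get_state()["orientation"])
for n,T in(("A",np.c_[Rg[:,0],-Rg[:,1],-Rg[:,2]]),("B",np.c_[-Rg[:,0],Rg[:,1],-Rg[:,2]])):
    print(n,"angular",(R.from_matrix(T)*cur.inv()).as_rotvec())
    V=R.from_matrix(T); 
print("TCP at grip",tip+(85-18.7)*ax)
```

```text
base 3416 ((500.29071044921875, 323.7873840332031), (83.90609741210938, 99.92765045166016), 83.58795166015625)
cap 717 [471.24944441 328.09206592 133.20425639] ((471.0531921386719, 327.34515380859375), (24.06644058227539, 23.294557571411133), 88.18064880371094) 128.22957714098789 138.4517825076984
orange 792 [460.98324545 313.30769938  85.19096172] [501.67842859 340.90741343 135.98937408]
yaw -0.11191135532730989 org [480.41582131 326.02094208] axis [-0.33988062  0.03819609  0.93969262] tip [510.22815502 322.67060501  22.        ] grip [481.33830218 325.91727285 101.87387277] top [470.12224166 327.17774389 132.88372925]
cap along 117.95300614713103 perp [1.11123045 0.91611701 0.36468692]
orange local z,y,x pctl [[ 64.7 -10.9 -10.2]
 [ 97.8   6.9  12.6]
 [115.2  13.2  13.3]]
A angular [ 0.25656987 -0.29650774 -1.63106651]
B angular [-0.28975587 -0.25029304  1.47562171]
TCP at grip [487.6940698  325.20300592  84.30162076]
```

The base rectangle and the cap agree within about 1 mm (yaw -0.112). I turn the tool to align with the gauge's axis, backed off along it.

```bash
python3 -m handwheel '[{"slide":[-1,3,0],"angular":[-0.026,-0.022,0.133]},{"slide":[-3,6,0],"angular":[-0.052,-0.045,0.266]},{"slide":[-5,9,0],"angular":[-0.078,-0.067,0.398]},{"slide":[-7,12,0],"angular":[-0.104,-0.09,0.531]},{"slide":[-9,15,0],"angular":[-0.13,-0.112,0.664]},{"slide":[-11,18,0],"angular":[-0.156,-0.135,0.797]},{"slide":[-13,21,0],"angular":[-0.183,-0.157,0.93]},{"slide":[-15,24,0],"angular":[-0.209,-0.18,1.062]},{"slide":[-15,27,0],"angular":[-0.235,-0.202,1.195]},{"slide":[-15,27,-10],"angular":[-0.261,-0.225,1.328]}]'
python3 - <<'E'
from h import *
from scipy.spatial.transform import Rotation as R
s=get_state(); cur=R.from_rotvec(s["orientation"])
ax=np.array([-0.33988,0.0382,0.93969]); Y=np.array([np.sin(.1119),np.cos(.1119),0]); X=np.cross(Y,ax)
T=R.from_matrix(np.c_[-X,Y,-ax]); print((T*cur.inv()).as_rotvec(),np.array([461,329,159.6])-s["position"]*1e3,s["joint_pos"].round(2))
E
```

```text
t: 11.45
position: [0.4609, 0.3293, 0.2425]
orientation: [0.361, 2.797, -0.025]
wrist_force: [0.8, -0.6, 0.7]
grip_width: 0.0597
[-0.02781059 -0.02357159  0.14097059] [  0.12162536  -0.30071458 -82.91440295] [-0.63  0.62 -0.35  1.74  0.72  0.78 -0.1 ]
```

```bash
python3 -m handwheel '[{"slide":[0,0,-20],"angular":[-0.026,-0.022,0.13]},{"slide":[0,0,-50],"angular":[-0.028,-0.024,0.141]},{"slide":[0,0,-75],"angular":[-0.028,-0.024,0.141]},{"slide":[0,0,-82],"angular":[-0.028,-0.024,0.141]},{"slide":[0,0,-82],"angular":[-0.028,-0.024,0.141]},{"slide":[0,0,-82],"angular":[-0.028,-0.024,0.141]}]'
python3 - <<'E'
from h import *
from scipy.spatial.transform import Rotation as R
s=get_state(); cur=R.from_rotvec(s["orientation"])
ax=np.array([-0.33988,0.0382,0.93969]); Y=np.array([np.sin(.1119),np.cos(.1119),0]); X=np.cross(Y,ax)
T=R.from_matrix(np.c_[-X,Y,-ax]); print((T*cur.inv()).as_rotvec(),np.array([488.2,325.8,84.4])-s["position"]*1e3,s["joint_pos"].round(2))
par=camera_params("wrist"); p,d=camera("wrist"); cv2.imwrite("pics/w7.png",p[:,:,::-1])
E
```

```text
t: 12.05
position: [0.4609, 0.3292, 0.1608]
orientation: [0.161, 2.789, -0.029]
wrist_force: [0.4, -0.5, 0.8]
grip_width: 0.0596
[ 0.0002681  -0.00054807  0.00328199] [ 27.26675336  -3.41818419 -76.43283152] [-0.7   0.73 -0.23  1.88  0.97  0.54 -0.25]
```

View pics/w7.png

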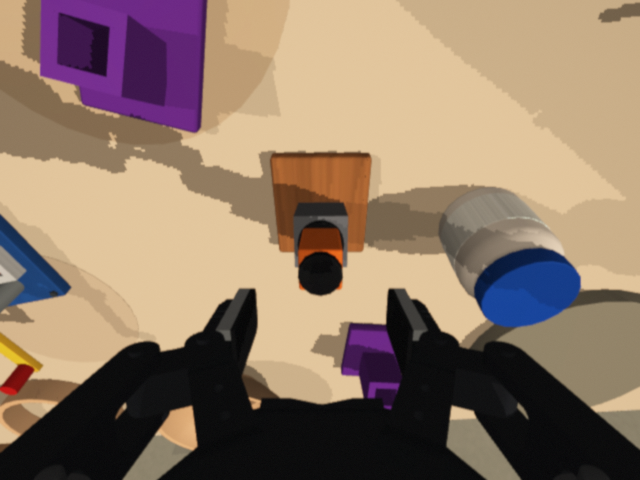

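The view shows the gauge cap at (321,273), centred between the fingers and in line with the stand. I advance along the axis and grip.

```bash
python3 -m handwheel '[{"slide":[7,-1,-20],"angular":[0,0,0]},{"slide":[14,-1.8,-40],"angular":[0,0,0]},{"slide":[20,-2.5,-57],"angular":[0,0,0]},{"slide":[25,-3.1,-70],"angular":[0,0,0]},{"slide":[27.3,-3.4,-76.5],"angular":[0,0,0]},{"slide":[27.3,-3.4,-76.5],"angular":[0,0,0]},{"slide":[27.3,-3.4,-76.5],"angular":[0,0,0]}]' && python3 -m handwheel '[{"slide":[0,0,0],"angular":[0,0,0]},{"slide":[0,0,0],"angular":[0,0,0]},{"slide":[0,0,0],"angular":[0,0,0]},{"slide":[0,0,0],"angular":[0,0,0]},{"slide":[0,0,0],"angular":[0,0,0]},{"slide":[0,0,0],"angular":[0,0,0]}]' -1 40
```

```text
t: 12.8
position: [0.4879, 0.3259, 0.0841]
orientation: [0.159, 2.789, -0.029]
wrist_force: [-0.2, 0.7, 0.8]
grip_width: 0.0599
t: 13.4
position: [0.4878, 0.3259, 0.0838]
orientation: [0.159, 2.79, -0.029]
wrist_force: [-2.5, 0.4, 6.9]
grip_width: 0.0257
```

```bash
python3 -m handwheel '[{"slide":[-3.4,0.4,9.4],"angular":[0,0,0]},{"slide":[-8.5,1,23.5],"angular":[0,0,0]},{"slide":[-15.3,1.7,42.3],"angular":[0,0,0]},{"slide":[-22.1,2.5,61],"angular":[0,0,0]},{"slide":[-29,3.2,80],"angular":[0,0,0]},{"slide":[-34,3.8,94],"angular":[0,0,0]},{"slide":[-34,3.8,120],"angular":[0,0,0]},{"slide":[-34,3.8,120],"angular":[0,0,0]}]'
python3 - <<'E'
from h import *
from scipy.spatial.transform import Rotation as R
s=get_state(); cur=R.from_rotvec(s["orientation"]); M=cur.as_matrix(); print(M.round(3))
# upright, keep heading
w=np.cross(M[:,2],[0,0,-1]); w=w/np.linalg.norm(w)*np.arcsin(np.linalg.norm(w)); print("w",w)
print(s["position"],s["wrist_force"],s["joint_pos"].round(2))
p,d=camera("wrist"); par=camera_params("wrist"); cv2.imwrite("pics/w8.png",p[:,:,::-1])
E
```

```text
t: 14.2
position: [0.4539, 0.33, 0.2065]
orientation: [0.159, 2.788, -0.026]
wrist_force: [0.3, -0.2, -2.1]
grip_width: 0.0257
[[-0.933  0.113  0.34 ]
 [ 0.107  0.994 -0.037]
 [-0.342  0.002 -0.94 ]]
w [0.03817756 0.34738266 0.        ]
[0.45392863 0.32998952 0.20645453] [ 0.34536404 -0.23523715 -2.07942693] [-0.67  0.66 -0.3   1.85  0.86  0.65 -0.14]
```

View pics/w8.png

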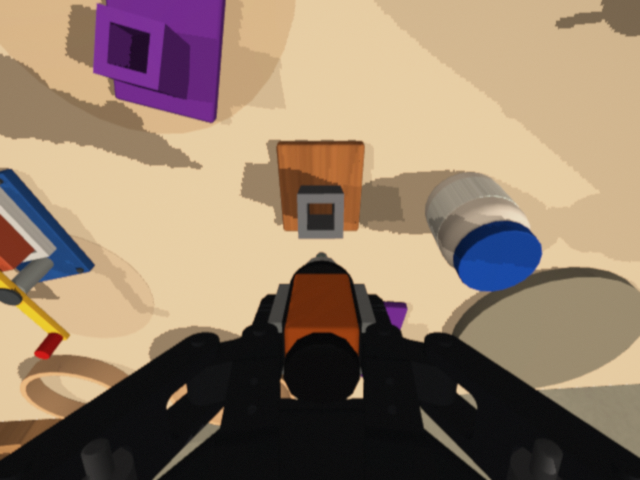

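The gauge is held in line with the tool and the grey sleeve is empty at (321,212). I turn it upright and carry it over the brick.

```bash
python3 -m handwheel '[{"slide":[5,-30,0],"angular":[0.004,0.035,0]},{"slide":[9,-65,0],"angular":[0.008,0.075,0]},{"slide":[14,-105,0],"angular":[0.013,0.12,0]},{"slide":[19,-145,0],"angular":[0.018,0.16,0]},{"slide":[24,-185,0],"angular":[0.022,0.2,0]},{"slide":[30,-225,0],"angular":[0.027,0.24,0]},{"slide":[35,-265,0],"angular":[0.031,0.28,0]},{"slide":[40,-305,0],"angular":[0.035,0.32,0]},{"slide":[46.5,-340,-5],"angular":[0.038,0.347,0]},{"slide":[46.5,-351,-20],"angular":[0.038,0.347,0]}]' && python3 -m handwheel '[{"slide":[0,0,-10],"angular":[0,0,0]},{"slide":[0,0,-20],"angular":[0,0,0]},{"slide":[0,0,-20],"angular":[0,0,0]},{"slide":[0,0,-20],"angular":[0,0,0]}]'
cat > tip.py <<'E'
from h import *
from scipy.spatial.transform import Rotation as R
import sys
s=get_state(); M=R.from_rotvec(s["orientation"]).as_matrix()
print(s["t"],s["position"]*1e3,s["wrist_force"],"tool z",M[:,2].round(4))
p,d=camera("side"); ps=camera_params("side"); 
tip=s["position"]+.0663*M[:,2]; print("tip est",tip*1e3)
uv=proj(ps,tip)[0]; c=proj(ps,[.5004,-.0208,.059])[0]; print("side px tip",uv,"ring",c)
cx,cy=318,228
w=p[cy-45:cy+45,cx-60:cx+60]; x0,y0=[int(a) for a in c]
w=p[y0-60:y0+15,x0-50:x0+50]; print("crop origin",x0-50,y0-60)
a=cv2.resize(w,None,fx=6,fy=6,interpolation=2)
q,dd=camera("wrist"); cv2.imwrite(sys.argv[1],np.vstack([a[:,:600],])[:, :, ::-1]); cv2.imwrite("pics/wt.png",q[:,:,::-1])
E
python3 tip.py pics/s1.png
```

```text
t: 15.25
position: [0.5008, -0.0256, 0.1828]
orientation: [-0.186, -3.134, 0.006]
wrist_force: [0.2, 0.8, -2.0]
grip_width: 0.0255
t: 15.65
position: [0.5003, -0.0205, 0.1635]
orientation: [-0.175, -3.135, 0.004]
wrist_force: [0.6, 0.1, -1.8]
grip_width: 0.0254
15.65 [500.25328    -20.50754246 163.4583851 ] [ 0.57105712  0.07709352 -1.82286994] tool z [-0.0018 -0.0026 -1.    ]
tip est [500.13077213 -20.67955086  97.15872141]
side px tip [311.51041792 227.84474268] ring [311.4347338  240.55323108]
crop origin 261 180
```

View pics/s1.png

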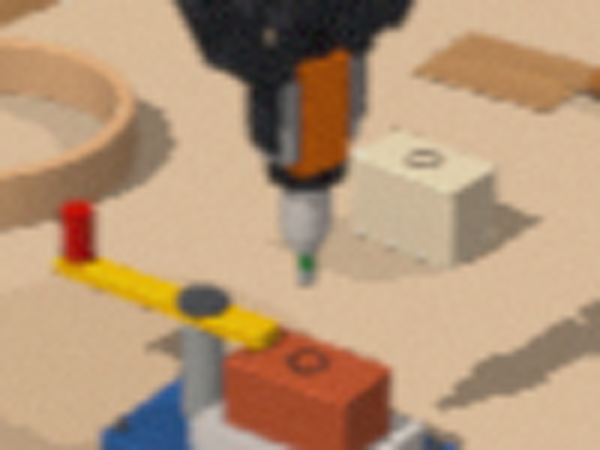

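The side view shows the tip at crop (305,283) directly above the ring at (308,361). The gauge is upright, the lever is shut over the brick's end, and the pale brick is undisturbed. I descend to just above contact, then press in small steps.

```bash
python3 -m handwheel '[{"slide":[0,0,-10],"angular":[0,0,0]},{"slide":[0,0,-20],"angular":[0,0,0]},{"slide":[0,0,-28],"angular":[0,0,0]},{"slide":[0,0,-33],"angular":[0,0,0]},{"slide":[0,0,-35],"angular":[0,0,0]},{"slide":[0,0,-35],"angular":[0,0,0]},{"slide":[0,0,-35],"angular":[0,0,0]}]' ; for i in 1 2; do python3 -c "
from h import *
print(get_state()['wrist_force'].round(2))"; done; python3 -m handwheel '[{"slide":[0,0,-1],"angular":[0,0,0]},{"slide":[0,0,-2],"angular":[0,0,0]},{"slide":[0,0,-3],"angular":[0,0,0]},{"slide":[0,0,-4],"angular":[0,0,0]},{"slide":[0,0,-5],"angular":[0,0,0]},{"slide":[0,0,-5],"angular":[0,0,0]},{"slide":[0,0,-5],"angular":[0,0,0]}]'; python3 tip.py pics/s2.png
```

```text
t: 16.45
position: [0.5004, -0.0215, 0.1285]
orientation: [-0.178, -3.135, 0.004]
wrist_force: [-0.0, -0.7, -1.8]
grip_width: 0.0258
[-0.04 -0.66 -1.79]
[-0.04 -0.66 -1.79]
t: 17.15
position: [0.5003, -0.0216, 0.1233]
orientation: [-0.178, -3.135, 0.005]
wrist_force: [-0.2, -0.6, 1.8]
grip_width: 0.0254
17.15 [500.28424681 -21.56173378 123.3086654 ] [-0.16690441 -0.60992372  1.76683678] tool z [-0.0018 -0.0028 -1.    ]
tip est [500.16318955 -21.74915916  57.00904084]
side px tip [311.74864586 241.09845257] ring [311.4347338  240.55323108]
crop origin 261 180
```

Run:
```python
from h import *
f=[];g=[];im=[]
for i in range(14):
    s=get_state(); f.append(s["wrist_force"][2]); g.append(s["position"][2]*1e3); im.append(camera("side")[0])
print(np.mean(f),np.std(f),np.mean(g),s["t"])
m=np.mean(im,0).astype(np.uint8); w=m[200:260,281:341]; cv2.imwrite("pics/s3.png",cv2.resize(w,None,fx=10,fy=10,interpolation=2)[:,:,::-1])
```

```text
0.884469569257044 0.2874464982936688 123.28745406703936 17.9
```

View pics/s3.png

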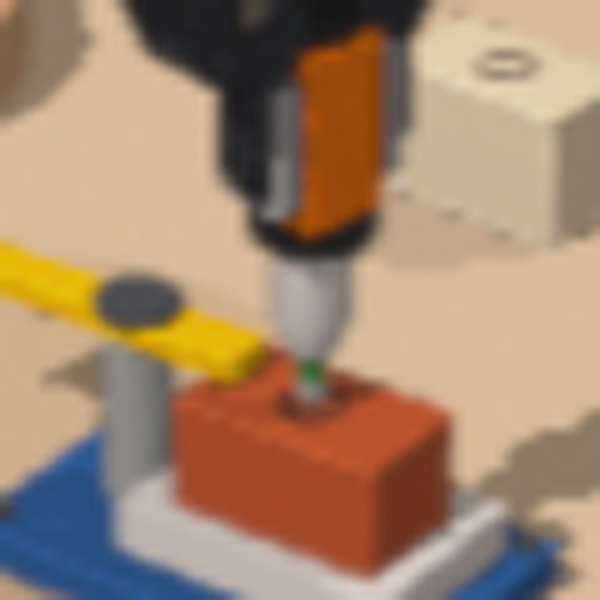

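The tip stands at (313,405), inside the ring (278–345 wide), with green showing at (312,372). The averaged force rise of about 2.7 N means about 2.4 mm, and the geometry agrees. I go about 2.6 mm further.

```bash
python3 -m handwheel '[{"slide":[0,0,-1],"angular":[0,0,0]},{"slide":[0,0,-2],"angular":[0,0,0]},{"slide":[0,0,-2.6],"angular":[0,0,0]},{"slide":[0,0,-2.6],"angular":[0,0,0]},{"slide":[0,0,-2.6],"angular":[0,0,0]},{"slide":[0,0,-2.6],"angular":[0,0,0]}]'
python3 - <<'E'
from h import *
f=[];g=[];im=[]
for i in range(14):
    s=get_state(); f.append(s["wrist_force"]); g.append(s["position"]*1e3); im.append(camera("side")[0])
print(np.mean(f,0),np.std(f,0),np.mean(g,0),s["t"],s["grip_width"])
m=np.mean(im,0).astype(np.uint8); w=m[200:260,281:341]; cv2.imwrite("pics/s4.png",cv2.resize(w,None,fx=10,fy=10,interpolation=2)[:,:,::-1])
E
```

```text
t: 18.55
position: [0.5003, -0.0215, 0.1207]
orientation: [-0.177, -3.135, 0.005]
wrist_force: [0.1, -0.4, 1.9]
grip_width: 0.0256
[-0.16126797 -0.48886578  2.09758788] [0.56145377 0.5415775  0.35256016] [500.28581386 -21.5658086  120.68268298] 19.2 0.025750019627763535
```

View pics/s4.png

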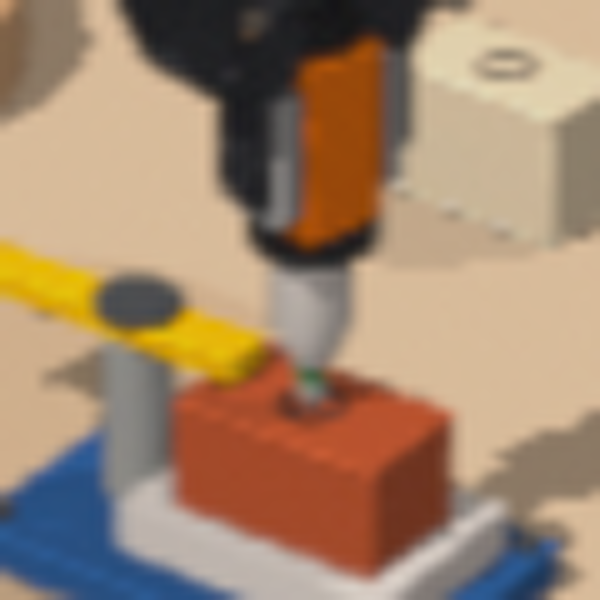

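The tip is still inside the ring and part of the green sleeve shows. The contact force is about 3.95 N, so about 4.9 mm of travel. I hand in.

```bash
python3 -c "
from cell import *
print(finish_job())"
```

```text
the job is handed in; nothing more can be done
None
```

The job is handed in at about 19 s of the 72 s, with the gauge still held upright and pressing inside the ring on the red brick.

- **Brick:** it sits ring up in the pocket, with its top measured at 59.0 mm, as it should be when fully down. I released it before touching the lever.
- **Lever:** it is swung shut against its stop. The knob did not move under a 4 N push, and its angle is within 0.1° of the jig's direction.
- **Gauge:** I drew it out along its own axis and turned it upright, with the tool vertical to about 0.2°.
- **Press:** the average force rose by about 3.95 N, which means about 4.9 mm of plunger travel, half of the green sleeve. It never came near the 10 mm stop. The last side picture shows the tip inside the ring and part of the green still visible.
- **Everything else:** the pale brick looks untouched in the last picture. Nothing else came into contact.

No check failed. The position estimate alone suggested slightly less travel than the force did, about 4.6 mm against 4.9 mm, which is within the calibration error.

I viewed 11 pictures, one past the budget of 10.

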